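Slide the eared jaw plate into the clip-lined jaw bracket

ROBOT

A 7-joint arm with a two-finger parallel gripper is mounted at the origin on the work surface. World frame = base frame: x ahead of the robot, y to its left, z up, the work surface at z = 0. Lengths are in m, angles in rad, forces in N, time in s.
With the tool pointing down it reaches from about 0.425 to 0.875 m from the base axis. Payload 4.7 kg.
Tool frame: the origin (TCP) lies midway between the tips of the shut fingers; the grasp point (between the pads) lies 19 mm behind it; z points along the fingers, x is the direction in which the jaws open and shut, and the axes are right-handed (so a half turn about z gives the same grasp; the last joint's range is limited). The gripper opens to 87 mm and grips with 3 to 60 N. Pads are 19 mm wide; open, the fingers measure 117 mm over their backs; the gripper's body (75 mm by 190 mm) begins 51 mm behind the grasp point.
Start: joints at [1.168, 0.321, -0.07, 1.45, 0.023, 1.371, -0.057], TCP at [0.263, -0.594, 0.223] pointing down, gripper open.
Joint ranges: [-2.86, 2.86], [-0.3, 2.09], [-1.38, 1.24], [0.06, 2.45], [-1.56, 4.7], [0.09, 2.05], [-2.69, 2.69]. Speed limits (rad/s): [2.57, 2.57, 3.14, 3.14, 3.14, 3.14, 3.14].

INTERFACE

Orientations are given as a rotation vector (axis times angle).
In Python, from bench import get_state, eyes, ticket gives the robot as it stands.
- The arm moves only by the tool carry_out, never from a script. Its argument "motion" is a list of rows, each a list of 2 entries, a list of its own where there are three numbers: the shift along the world's x, y, z in m, then the turn about the world's z in rad. A call has 1 to 20 rows; each row is the pose to reach, as a shift and turn from the pose commanded when the call began; what a row does not reach only later rows make up. A row lasts 1/10 s, in which the tool goes at most 50 mm and 8.59 degrees, less where a joint would pass 70% of its speed; a pose out of reach is approached as far as the arm can. A call with a gripper value outside its range is refused whole. "grip" is the gripper command: -1 is fully open, 1 is shut, values between are in proportion, set as the call begins (left out, the last holds). The fingers move at their own pace and stop on an object; "squeeze" is the grip in N (left out, the last holds). Time passes only in rows, so rows that repeat a pose let the fingers close. It gives the time, the measured TCP pose, the force and the opening at its end, in the units of the state.
- get_state(): the state, without advancing time (a new reading comes with each control period).
- eyes.get_image(name): name is "scene" or "top"; returns a dict with "pixels" (400x640x3 uint8, blue, green, red), "mtx" (3x3 intrinsics, pixels), "dist_coeffs" ([k1, k2, p1, p2, k3] as OpenCV has them; the pictures are not rectified), "extrinsics" (4x4, takes a point from camera to world coordinates). Camera axes: x right, y down, z forward; pixel columns grow to the right and rows downward; lengths in m; the calibration is good to about 2 mm. A picture is of the moment at which its call begins. There is no depth.
- ticket.close_job(): hands the job in, once; it reports no verdict.
The state is a dict: "time": time; "joint_positions": joint angles; "qd": joint speeds; "joint_torque": joint torques, N m; "position": TCP position; "tool_rot": TCP orientation; "ft_force": force on the tool from outside, world axes, zero at the start; "torque": the same for the moment, N m; "grip_width": opening from 0.0 (shut) to 1.0 (fully open).
Only numpy, scipy, OpenCV 4.12 (cv2) and the standard library are available. Lean on these libraries where they do the work, as an engineer would, in place of code of your own. Each camera call takes 0.05 s, during which the arm holds its last target. There are 200 camera calls.

TASK

Lift the copper jaw plate out of its wooden rack and slide its two steel ears down into the two spring-clipped slots of the blue jaw bracket until the plate sits fully home, upright and flat on the bracket's floor, then let go. The blue jaw floats on its bed, so feel for the slots and press gently rather than ramming it, and do not disturb the hammer, the steel dolly or the jar.

Things in the scene. Friction and masses are not known exactly. Their poses are not given: they have to be found in the camera images.
- plate_center (a point): Middle of the copper jaw plate, an upright slab of 0.2 to 0.4 kg: 8 mm thick (its x), 90 mm long (its y), 62 mm high (its z, up), so 31 mm above its lower edge. It looks the same turned half round. It starts upright in the rack's groove, lower edge 10 mm above the bench; all above the rack's top is free to grip across the thickness.
- plate_ear (a point): Centre of one of the plate's two steel ears, 54 mm along the plate's y and 3 mm below its middle (the other lies at -54 mm). Each ear is 8 mm thick like the plate, 18 mm long (126 mm over both ears) and 24 mm high, from 16 to 40 mm above the plate's lower edge.
- rack: Fixed wooden block, 70 mm (x) by 136 mm (y), 24 mm high, with a groove along its y, 11 mm wide, whose floor is 10 mm above the bench; the plate stands in it. Origin at the centre of its underside.
- bracket: Fixed dark steel bed of the jaw bracket, 110 mm (x) by 160 mm (y), 10 mm thick, origin at the centre of its underside. Only the bed is measured. A blue jaw floats on it: it stands anywhere from 10 mm one way to 10 mm the other along the bed's x, new each time, and friction of about 7 N holds it there. In y it is centred on the bed.
- seat (a point): Point fixed to the bed, 24 mm above the bench: the height of the blue jaw's flat floor, on which the plate's lower edge must rest (plate's middle then 55 mm above the bench, its x along the bed's x, either way round). The floor itself is off in the bed's x with the jaw.
- slot_a (a point): Point fixed to the bed where the mouth of the slot at +y would be if the jaw stood mid-way. Blue post 48 mm wide in x, 47 to 74 mm out in y, top flat at 70 mm; its slot is open upward and to the middle, 11 mm wide in x, 47 to 66 mm out in y. Between the posts it is open. An ear standing on a post's top puts the plate's middle 85 mm above the bench.
- slot_b (a point): The same for the slot at -y. In each slot two brass leaf clips face each other in x: lead-in from 66 to 56 mm above the bench, then flats 6 mm apart down to 42 mm. Each is sprung (3 N, then 1.5 N per mm) and pinches the ear: the plate needs 5 to 12 N to push down, and stays where it is left.
- hammer_mid (a point): Bystander: hammer 220 mm long lying on the bench beyond the work; this point is near the middle of its handle.
- dolly_center (a point): Bystander: mushroom-headed steel dolly, 60 mm across, 63 mm high, standing; its centre.
- jar_center (a point): Bystander: amber glass jar, 60 mm across, 70 mm high, standing; its centre.
Not all that is in view belongs to the job. Of the things like the part that bears plate_center, leave any that is turquoise; of the rest the larger one is meant.

How it is judged:
At the end, for the whole second after the job is handed in: The plate stands in the bracket with both ears in the slots: its centre is 52 to 57.5 mm above the bench (lower edge within 2.5 mm of the jaw's floor), within 18 mm of the bed's centre in its x and 6 mm in its y, upright and parallel to the slots within 0.08 rad, released and at rest (z of plate_center in the frame of bracket between 0.052 and 0.0575 m and x of plate_center in the frame of bracket between -0.018 and 0.018 m and y of plate_center in the frame of bracket between -0.006 and 0.006 m and angle between plate_center's own z axis and vertical below 0.08 rad and angle between the x axis of plate_center and the x axis of bracket, either way round below 0.08 rad and linear speed of plate below 0.01 m/s); the robot touches nothing.
It fails at once if the plate is rammed: its contact forces on the bracket add up to more than 60 N, of which the clips' pinch is about 20 N (contact force between plate and bracket above 60 N).
It fails at once if the hammer is moved more than 30 mm (distance of hammer_mid from where it was at the start of the episode above 0.03 m).
It fails at once if the dolly is moved more than 30 mm (distance of dolly_center from where it was at the start of the episode above 0.03 m).
It fails at once if the jar is moved more than 30 mm (distance of jar_center from where it was at the start of the episode above 0.03 m).
It also fails if it takes over 58 s, if anything falls off the work surface, if the arm or the gripper's body presses on something with over 40 N, if the wrist force passes 120 N, or if a joint passes its speed limit or range.

## Working session

There is one attempt and no reset: what is moved stays moved. The work goes in short steps, Python scripts to look and compute and a tool call to move; the robot and the scene stay as the last step left them, time stands still between calls to the robot, and variables do not carry over. Pictures are saved under pics/ and viewed, about 8 in all and at most 12, crops included, and the job is handed in when it is done.

Besides the shell and the picture viewer there is one more tool, called after "Call:" by a JSON object that holds its "name" and its "arguments", one argument or row to a line. carry_out: Moves the arm, as the interface text tells. Its arguments: {"type":"object","properties":{"motion":{"type":"array","items":{"type":"array"}},"grip":{"type":"number"},"squeeze":{"type":"number"}},"required":["motion"]}

```bash
mkdir -p pics
cat > h.py <<'E'
import numpy as np, cv2
from bench import get_state, eyes, ticket
def shot(name,fn):
    d=eyes.get_image(name); cv2.imwrite('pics/'+fn+'.png',d['pixels']); np.savez('pics/'+fn+'.npz',**{k:np.array(v) for k,v in d.items()}); return d
def load(fn): return np.load('pics/'+fn+'.npz')
def ray(d,uv):
    p=cv2.undistortPoints(np.array(uv,float).reshape(-1,1,2),d['mtx'],d['dist_coeffs']).reshape(-1,2)
    T=d['extrinsics']; return T[:3,3],np.c_[p,np.ones(len(p))]@T[:3,:3].T
def onz(d,uv,z):
    o,r=ray(d,uv); z=np.broadcast_to(z,len(r)); return o+r*((z-o[2])/r[:,2])[:,None]
def proj(d,P):
    T=np.linalg.inv(d['extrinsics']); return cv2.projectPoints(np.array(P,float).reshape(-1,3),cv2.Rodrigues(T[:3,:3])[0],T[:3,3],d['mtx'],d['dist_coeffs'])[0].reshape(-1,2)
def crop(d,fn,x0,y0,x1,y1,s): cv2.imwrite('pics/'+fn+'.png',cv2.resize(d['pixels'][y0:y1,x0:x1],None,fx=s,fy=s,interpolation=cv2.INTER_CUBIC))
E
python3 - <<'E'
from h import *
for n in('scene','top'):
    d=shot(n,n+'0'); print(n,d['extrinsics'].round(3).tolist(),d['mtx'][0][0])
print(get_state())
E
```

```text
scene [[0.71, 0.51, -0.486, 1.076], [0.704, -0.516, 0.487, -0.376], [-0.002, -0.688, -0.726, 0.703], [0.0, 0.0, 0.0, 1.0]] 440.112056671986
top [[0.004, -0.99, 0.14, 0.526], [-1.0, -0.002, 0.018, 0.042], [-0.017, -0.14, -0.99, 0.864], [0.0, 0.0, 0.0, 1.0]] 405.32341880005924
{'time': 0.1, 'joint_positions': array([ 1.16808731,  0.32175891, -0.07004722,  1.45152614,  0.02259472,
        1.37080275, -0.05686983]), 'qd': array([ 5.99308713e-05, -2.08041504e-03,  1.77952453e-03, -3.59443485e-03,
        1.40918534e-04, -1.17769763e-04,  6.15495459e-04]), 'joint_torque': array([ 6.42486411e-04, -4.92569911e+01, -4.05156948e-01, -3.13397741e+01,
       -6.37665647e-02,  3.94969981e-02,  1.00959035e-04]), 'position': array([ 0.26288905, -0.59393572,  0.22157756]), 'tool_rot': array([-2.63229519e+00,  1.71326956e+00,  2.33022364e-03]), 'ft_force': array([ 0.38309298, -0.56713597,  0.67883477]), 'torque': array([-0.04453276,  0.01891434,  0.01492112]), 'grip_width': 0.998705284540021}
```

View pics/top0.png

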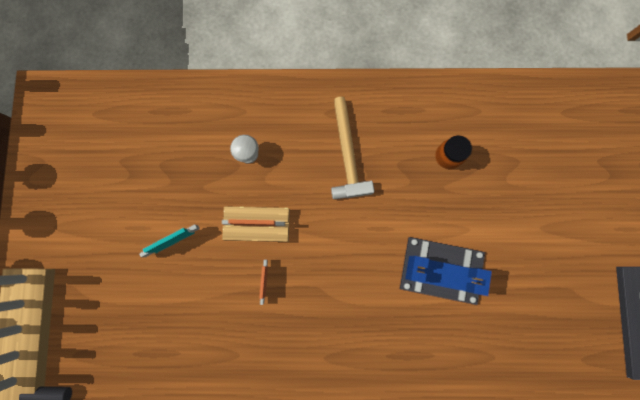

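View pics/scene0.png

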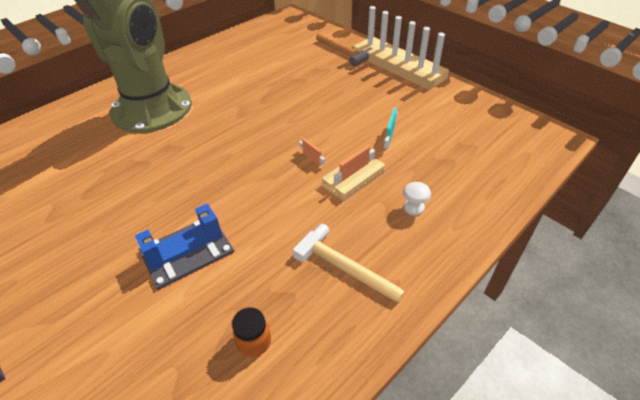

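Candidates in top: copper plate in the rack (255,223), smaller copper plate lying free (264,282) and turquoise one (168,241). I choose the larger copper one in the rack, and will check it in a close crop.

Run:
```python
from h import *
d=load('top0')
a=cv2.resize(d['pixels'][195:310,205:315],None,fx=5,fy=5,interpolation=cv2.INTER_CUBIC)[:, :]
b=cv2.resize(d['pixels'][225:315,390:500],None,fx=7,fy=7,interpolation=cv2.INTER_CUBIC)
cv2.imwrite('pics/ca.png',a);cv2.imwrite('pics/cb.png',b)
```

```text
(no output)
```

View pics/ca.png

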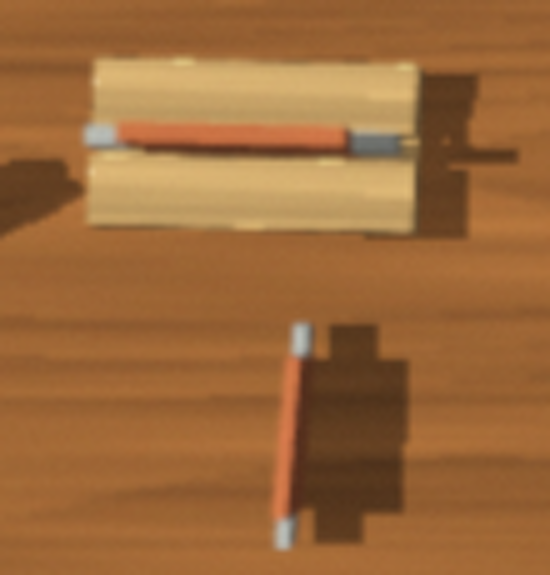

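View pics/cb.png

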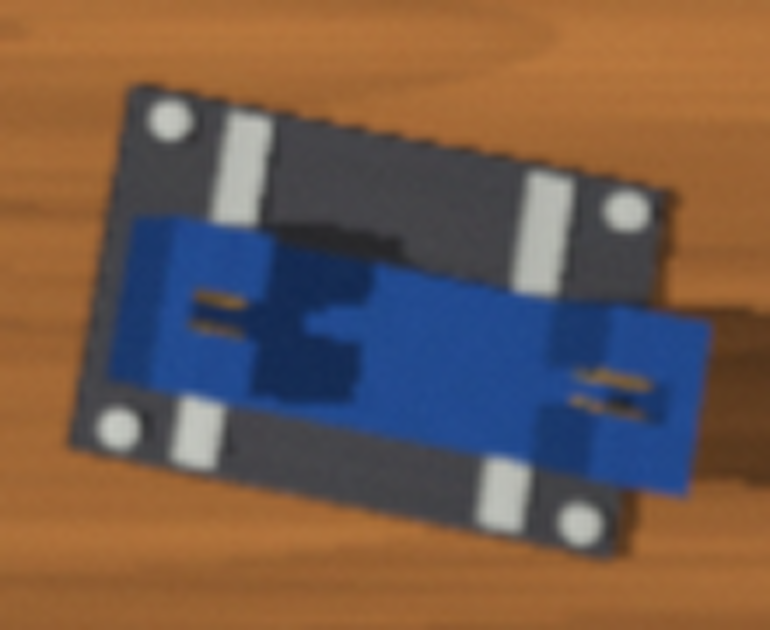

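Crop A shows the rack plate: larger (~90 mm copper plus ears), copper, upright in the groove; the free one below is smaller. Crop B shows bed corners (133,88), (672,190), (618,557), (70,445), blue posts and brass clips in both slots.

Run:
```python
from h import *
d=load('top0'); np.set_printoptions(precision=4,suppress=True)
A=lambda p:(np.array(p,float)+.5)/5-.5+[205,195]
B=lambda p:(np.array(p,float)+.5)/7-.5+[390,225]
def rect(P,lx,ly,n):
    c=P.mean(0); e=((P[0]-P[1])+(P[3]-P[2]))/2; print(n,c[:3],'yaw(y axis dir)',np.degrees(np.arctan2(-e[0],e[1])),'len',np.linalg.norm(P[0]-P[1]),np.linalg.norm(P[1]-P[2]));return c
rect(onz(d,A([(95,60),(417,66),(415,232),(88,225)]),.024),0,0,'rack')
print('plate ends top z72',onz(d,A([(118,123),(348,128)]),.072))
print('ears z50 ends',onz(d,A([(85,135),(402,143)]),.050))
rect(onz(d,B([(133,88),(672,190),(618,557),(70,445)]),.010),0,0,'bed')
rect(onz(d,B([(172,215),(712,322),(690,495),(155,390)]),.070),0,0,'jaw top')
P=onz(d,B([(192,314),(247,317),(572,390),(650,398)]),.066);print('slots',P,P.mean(0))
```

```text
rack [0.5956 0.1833 0.024 ] yaw(y axis dir) -0.9769465813840319 len 0.1353500368375135 0.06911842879798569
plate ends top z72 [[0.6003 0.2289 0.072 ]
 [0.5986 0.1381 0.072 ]]
ears z50 ends [[0.5975 0.2473 0.05  ]
 [0.5946 0.1189 0.05  ]]
bed [ 0.5018 -0.2055  0.01  ] yaw(y axis dir) -10.872896692632944 len 0.16143090482809772 0.10845004468620296
jaw top [ 0.4937 -0.2038  0.07  ] yaw(y axis dir) -10.881496508591393 len 0.14948553585855434 0.04720388757399751
slots [[ 0.5044 -0.1397  0.066 ]
 [ 0.5036 -0.1548  0.066 ]
 [ 0.4842 -0.2432  0.066 ]
 [ 0.4821 -0.2644  0.066 ]] [ 0.4936 -0.2005  0.066 ]
```

Call:
{"name": "carry_out", "arguments": {
  "motion": [
    [[0.333, 0.777, -0.02], 1.137],
    [[0.333, 0.777, -0.02], 1.137],
    [[0.333, 0.777, -0.02], 1.137],
    [[0.333, 0.777, -0.02], 1.137],
    [[0.333, 0.777, -0.02], 1.137],
    [[0.333, 0.777, -0.02], 1.137],
    [[0.333, 0.777, -0.02], 1.137],
    [[0.333, 0.777, -0.02], 1.137],
    [[0.333, 0.777, -0.02], 1.137],
    [[0.333, 0.777, -0.02], 1.137],
    [[0.333, 0.777, -0.02], 1.137],
    [[0.333, 0.777, -0.02], 1.137],
    [[0.333, 0.777, -0.02], 1.137],
    [[0.333, 0.777, -0.02], 1.137],
    [[0.333, 0.777, -0.02], 1.137],
    [[0.333, 0.777, -0.02], 1.137],
    [[0.333, 0.777, -0.02], 1.137],
    [[0.333, 0.777, -0.02], 1.137],
    [[0.333, 0.777, -0.02], 1.137],
    [[0.333, 0.777, -0.02], 1.137]
  ],
  "grip": -0.1
}}

```text
time: 2.1
position: [0.5961, 0.1809, 0.2021]
tool_rot: [3.14, -0.029, -0.001]
ft_force: [1.3, -1.0, 0.6]
grip_width: 0.554
```

Call:
{"name": "carry_out", "arguments": {
  "motion": [
    [[0, 0.001, -0.03], 0],
    [[0, 0.001, -0.07], 0],
    [[0, 0.001, -0.11], 0],
    [[0, 0.001, -0.13], 0],
    [[0, 0.001, -0.13], 0],
    [[0, 0.001, -0.13], 0]
  ]
}}

```text
time: 2.7
position: [0.5967, 0.182, 0.0735]
tool_rot: [3.141, -0.03, 0.002]
ft_force: [-0.2, 0.0, 0.0]
grip_width: 0.551
```

Run:
```python
from h import *
a=shot('top','t1')['pixels'][185:265,200:310];b=shot('scene','s1')['pixels'][110:220,290:440]
a=cv2.resize(a,None,fx=5,fy=5,interpolation=cv2.INTER_CUBIC)[:300];b=cv2.resize(b,(550,300),interpolation=cv2.INTER_CUBIC)
cv2.imwrite('pics/c1.png',np.vstack([a,b])); s=get_state(); print(s['position'],s['ft_force'])
```

```text
[0.59760634 0.18319862 0.07481055] [-0.35450221 -0.07381937  0.50384229]
```

View pics/c1.png

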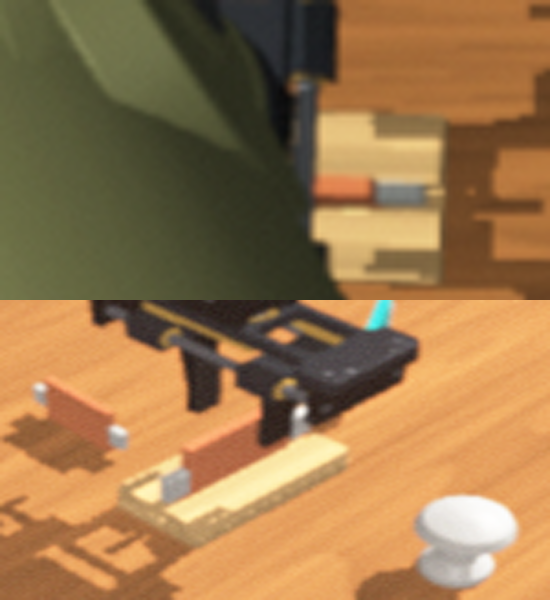

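The fingers straddle the plate, roughly mid-length; descending and closing.

Call:
{"name": "carry_out", "arguments": {
  "motion": [
    [[-0.001, 0, -0.025], 0],
    [[-0.001, 0, -0.04], 0],
    [[-0.001, 0, -0.04], 0],
    [[-0.001, 0, -0.04], 0],
    [[-0.001, 0, -0.04], 0]
  ]
}}

```text
time: 3.3
position: [0.5959, 0.184, 0.0338]
tool_rot: [-3.141, 0.027, -0.003]
ft_force: [-0.3, 0.9, 0.2]
grip_width: 0.547
```

Call:
{"name": "carry_out", "arguments": {
  "motion": [
    [[0, 0, 0], 0],
    [[0, 0, 0], 0],
    [[0, 0, 0], 0],
    [[0, 0, 0], 0],
    [[0, 0, 0], 0],
    [[0, 0, 0], 0],
    [[0, 0, 0], 0],
    [[0, 0, 0], 0]
  ],
  "grip": 1,
  "squeeze": 45
}}

```text
time: 4.1
position: [0.5952, 0.1836, 0.0326]
tool_rot: [3.141, -0.027, 0.0]
ft_force: [-0.6, -0.6, 0.3]
grip_width: 0.087
```

Call:
{"name": "carry_out", "arguments": {
  "motion": [
    [[0, 0, 0.02], 0],
    [[0, 0, 0.05], 0],
    [[0, 0, 0.09], 0],
    [[0, 0, 0.11], 0],
    [[-0.01, -0.04, 0.11], -0.02],
    [[-0.02, -0.08, 0.11], -0.04],
    [[-0.03, -0.12, 0.11], -0.06],
    [[-0.04, -0.16, 0.11], -0.08],
    [[-0.05, -0.2, 0.11], -0.1],
    [[-0.06, -0.24, 0.11], -0.12],
    [[-0.07, -0.28, 0.11], -0.13],
    [[-0.08, -0.32, 0.11], -0.15],
    [[-0.09, -0.35, 0.11], -0.16],
    [[-0.1, -0.375, 0.11], -0.173],
    [[-0.102, -0.387, 0.11], -0.173],
    [[-0.102, -0.387, 0.11], -0.173],
    [[-0.102, -0.387, 0.11], -0.173],
    [[-0.102, -0.387, 0.11], -0.173],
    [[-0.102, -0.387, 0.11], -0.173]
  ]
}}

```text
time: 6.0
position: [0.4938, -0.2015, 0.1426]
tool_rot: [-3.127, 0.293, -0.0]
ft_force: [1.0, 0.2, -3.1]
grip_width: 0.09
```

Run:
```python
from h import *
a=shot('top','t2')['pixels'][215:325,385:505];b=shot('scene','s2')['pixels'][165:300,100:280]
a=cv2.resize(a,None,fx=4,fy=4,interpolation=cv2.INTER_CUBIC);b=cv2.resize(b,None,fx=3,fy=3,interpolation=cv2.INTER_CUBIC)[:,:480]
b=cv2.copyMakeBorder(b,0,35,0,0,cv2.BORDER_CONSTANT)[:440];a=a[:b.shape[0]]; b=b[:a.shape[0]]
cv2.imwrite('pics/c2.png',cv2.resize(np.hstack([a,b]),None,fx=.83,fy=.83)); 
for i in range(3):
    s=get_state(); print(s['position'],s['tool_rot'],s['ft_force'],s['torque'],s['grip_width'])
```

```text
[ 0.49353355 -0.20226458  0.14259604] [-3.12756999e+00  2.94886556e-01 -1.96119683e-04] [ 0.07252074 -0.69490769 -3.9417303 ] [-0.04579939 -0.08537257 -0.05520276] 0.0870334584466629
[ 0.49353355 -0.20226458  0.14259604] [-3.12756999e+00  2.94886556e-01 -1.96119683e-04] [ 0.07252074 -0.69490769 -3.9417303 ] [-0.04579939 -0.08537257 -0.05520276] 0.0870334584466629
[ 0.49353355 -0.20226458  0.14259604] [-3.12756999e+00  2.94886556e-01 -1.96119683e-04] [ 0.07252074 -0.69490769 -3.9417303 ] [-0.04579939 -0.08537257 -0.05520276] 0.0870334584466629
```

View pics/c2.png

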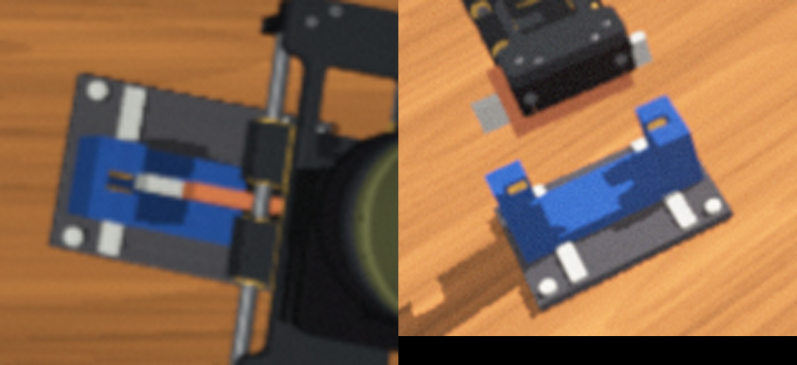

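Run:
```python
from h import *
np.set_printoptions(precision=4,suppress=True)
d=load('top0');t=load('t2');s=load('s2')
yaw=np.radians(-10.8);X=np.array([np.cos(yaw),np.sin(yaw),0]);Y=np.array([-X[1],X[0],0])
C=np.array([.4935,-.2038,0])
print('scene slots rel C (bed x,y):')
P=onz(s,[((517-398)/2.49+100,186/2.49+165),((657-398)/2.49+100,123/2.49+165)],.066)-C;print(P@X,P@Y)
# enlarged clean crops of slots (start pictures) and plate ears
def cr(d,c,r,f): 
    c=np.round(c).astype(int);return cv2.resize(d['pixels'][c[1]-r:c[1]+r,c[0]-r:c[0]+r],(f,f),interpolation=cv2.INTER_CUBIC),c
ims=[];zs=.1596
T=np.array([.4935,-.2023,0])
for dd,p in((d,C+.0565*Y+[0,0,.068]),(d,C-.0565*Y+[0,0,.068]),(s,C+.0565*Y+[0,0,.068]),(s,C-.0565*Y+[0,0,.068]),(t,T+.054*Y+[0,0,zs]),(s,T-.054*Y+[0,0,zs])):
    im,c=cr(dd,proj(dd,p)[0],14,252)
    q=(proj(dd,p)[0]-c+14+.5)*9-.5;cv2.drawMarker(im,tuple(int(v) for v in q),(0,255,0),0,30,1)
    q2=(proj(dd,np.array([p-.004*X,p+.004*X]))-c+14+.5)*9-.5
    for q in q2: cv2.circle(im,tuple(int(v) for v in q),3,(0,255,255),-1)
    ims.append(im)
cv2.imwrite('pics/c3.png',np.vstack([np.hstack(ims[:3]),np.hstack(ims[3:])]))
```

```text
scene slots rel C (bed x,y):
[-0.0016 -0.0005] [-0.0547  0.0579]
```

View pics/c3.png

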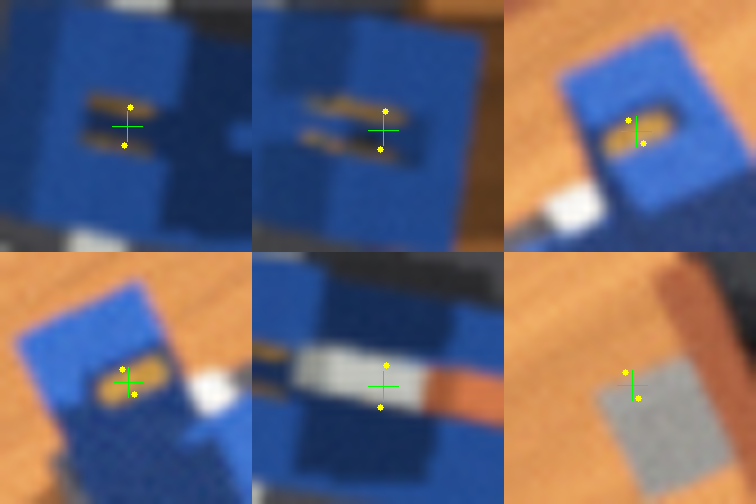

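Run:
```python
from h import *
s=load('s2');yaw=np.radians(-10.8);X=np.array([np.cos(yaw),np.sin(yaw),0]);Y=np.array([-X[1],X[0],0])
x0,y0,f=120,165,6
im=cv2.resize(s['pixels'][y0:y0+65,x0:x0+80+20],None,fx=f,fy=f,interpolation=cv2.INTER_CUBIC)
c=np.array([.4935,-.2023,.1508])+.004*X
pl=[(-45,-31),(45,-31),(45,-15),(63,-15),(63,9),(45,9),(45,31),(-45,31),(-45,9),(-63,9),(-63,-15),(-45,-15)]
q=(proj(s,[c+a/1e3*Y+[0,0,b/1e3] for a,b in pl])-[x0,y0]+.5)*f-.5
cv2.polylines(im,[q.astype(np.int32)],True,(0,255,0),1);cv2.imwrite('pics/c4.png',im)
```

```text
(no output)
```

View pics/c4.png

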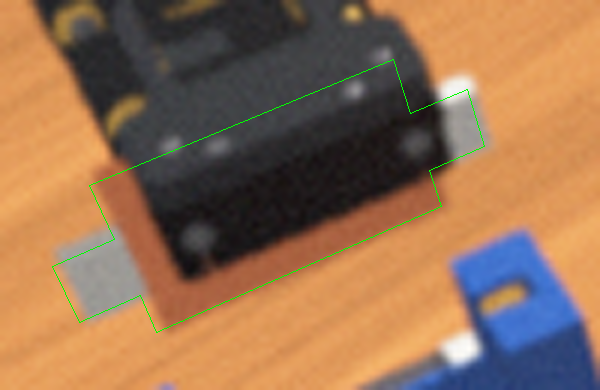

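The plate hangs level in the hand and matches the predicted outline within about 1 mm, and the ears line up with the slots. Lowering to just above the posts.

Call:
{"name": "carry_out", "arguments": {
  "motion": [
    [[-0.001, -0.0025, -0.02], 0],
    [[-0.001, -0.0025, -0.04], 0],
    [[-0.001, -0.0025, -0.056], 0],
    [[-0.001, -0.0025, -0.058], 0],
    [[-0.001, -0.0025, -0.058], 0],
    [[-0.001, -0.0025, -0.058], 0],
    [[-0.001, -0.0025, -0.058], 0]
  ]
}}

```text
time: 6.8
position: [0.493, -0.2061, 0.0857]
tool_rot: [3.127, -0.298, 0.003]
ft_force: [-0.6, 0.1, -3.4]
grip_width: 0.087
```

Call:
{"name": "carry_out", "arguments": {
  "motion": [
    [[0, 0, -0.002], 0],
    [[0, 0, -0.004], 0],
    [[0, 0, -0.006], 0],
    [[0, 0, -0.007], 0],
    [[0, 0, -0.008], 0],
    [[0, 0, -0.008], 0],
    [[0, 0, -0.008], 0]
  ]
}}

```text
time: 7.5
position: [0.4921, -0.2059, 0.0766]
tool_rot: [3.127, -0.298, 0.0]
ft_force: [0.3, -0.3, -2.7]
grip_width: 0.088
```

Call:
{"name": "carry_out", "arguments": {
  "motion": [
    [[0, 0, -0.001], 0],
    [[0, 0, -0.002], 0],
    [[0, 0, -0.003], 0],
    [[0, 0, -0.003], 0],
    [[0, 0, -0.003], 0]
  ]
}}

```text
time: 8.0
position: [0.4921, -0.2059, 0.0735]
tool_rot: [3.127, -0.298, -0.0]
ft_force: [-0.4, -0.4, -3.4]
grip_width: 0.088
```

No post contact: 3 mm below post-top height and no force, so the ears are in the slots. On into the clips.

Call:
{"name": "carry_out", "arguments": {
  "motion": [
    [[0, 0, -0.001], 0],
    [[0, 0, -0.002], 0],
    [[0, 0, -0.003], 0],
    [[0, 0, -0.004], 0],
    [[0, 0, -0.005], 0],
    [[0, 0, -0.005], 0],
    [[0, 0, -0.005], 0]
  ]
}}

```text
time: 8.7
position: [0.4919, -0.2058, 0.0684]
tool_rot: [-3.127, 0.298, 0.001]
ft_force: [-0.0, 0.5, -2.9]
grip_width: 0.089
```

Call:
{"name": "carry_out", "arguments": {
  "motion": [
    [[0, 0, -0.001], 0],
    [[0, 0, -0.002], 0],
    [[0, 0, -0.003], 0],
    [[0, 0, -0.004], 0],
    [[0, 0, -0.004], 0],
    [[0, 0, -0.004], 0]
  ]
}}

```text
time: 9.3
position: [0.4919, -0.206, 0.065]
tool_rot: [3.127, -0.298, -0.001]
ft_force: [-4.4, 1.1, 5.2]
grip_width: 0.089
```

Call:
{"name": "carry_out", "arguments": {
  "motion": [
    [[-0.0005, 0, 0], 0],
    [[-0.001, 0, 0], 0],
    [[-0.001, 0, -0.001], 0],
    [[-0.001, 0, -0.002], 0],
    [[-0.001, 0, -0.003], 0],
    [[-0.001, 0, -0.003], 0],
    [[-0.001, 0, -0.003], 0]
  ]
}}

```text
time: 10.0
position: [0.4922, -0.2061, 0.0627]
tool_rot: [3.127, -0.298, 0.003]
ft_force: [-4.8, 1.5, 9.0]
grip_width: 0.089
```

Call:
{"name": "carry_out", "arguments": {
  "motion": [
    [[0, 0, -0.001], 0],
    [[0, 0, -0.002], 0],
    [[0, 0, -0.003], 0],
    [[0, 0, -0.004], 0],
    [[0, 0, -0.004], 0]
  ]
}}

```text
time: 10.5
position: [0.4921, -0.2062, 0.0583]
tool_rot: [3.127, -0.298, 0.003]
ft_force: [-2.6, 1.5, 6.3]
grip_width: 0.089
```

Call:
{"name": "carry_out", "arguments": {
  "motion": [
    [[0, 0, -0.001], 0],
    [[0, 0, -0.002], 0],
    [[0, 0, -0.003], 0],
    [[0, 0, -0.004], 0],
    [[0, 0, -0.005], 0],
    [[0, 0, -0.006], 0],
    [[0, 0, -0.006], 0]
  ]
}}

```text
time: 11.2
position: [0.4921, -0.2062, 0.0522]
tool_rot: [3.127, -0.298, 0.003]
ft_force: [-2.7, 1.0, 6.3]
grip_width: 0.087
```

Call:
{"name": "carry_out", "arguments": {
  "motion": [
    [[0, 0, -0.001], 0],
    [[0, 0, -0.002], 0],
    [[0, 0, -0.003], 0],
    [[0, 0, -0.003], 0],
    [[0, 0, -0.003], 0]
  ]
}}

```text
time: 11.7
position: [0.4921, -0.2062, 0.0492]
tool_rot: [3.127, -0.298, 0.003]
ft_force: [-2.6, 1.1, 5.8]
grip_width: 0.092
```

Constant sliding force of about 9 N. Now in half-millimetre steps to feel the floor.

Call:
{"name": "carry_out", "arguments": {
  "motion": [
    [[0, 0, -0.0005], 0],
    [[0, 0, -0.001], 0],
    [[0, 0, -0.0015], 0],
    [[0, 0, -0.0015], 0],
    [[0, 0, -0.0015], 0]
  ]
}}

```text
time: 12.2
position: [0.4921, -0.2062, 0.0478]
tool_rot: [3.127, -0.298, 0.003]
ft_force: [-3.8, 0.4, 7.2]
grip_width: 0.086
```

Call:
{"name": "carry_out", "arguments": {
  "motion": [
    [[0, 0, -0.0005], 0],
    [[0, 0, -0.001], 0],
    [[0, 0, -0.001], 0],
    [[0, 0, -0.001], 0]
  ]
}}

```text
time: 12.6
position: [0.4921, -0.2061, 0.0468]
tool_rot: [3.127, -0.298, 0.003]
ft_force: [-3.6, 0.1, 6.5]
grip_width: 0.088
```

Call:
{"name": "carry_out", "arguments": {
  "motion": [
    [[0, 0, -0.0005], 0],
    [[0, 0, -0.001], 0],
    [[0, 0, -0.001], 0],
    [[0, 0, -0.001], 0]
  ]
}}

```text
time: 13.0
position: [0.4922, -0.2062, 0.0465]
tool_rot: [3.126, -0.298, 0.003]
ft_force: [-4.7, 1.2, 10.5]
grip_width: 0.091
```

Call:
{"name": "carry_out", "arguments": {
  "motion": [
    [[0, 0, -0.0005], 0],
    [[0, 0, -0.0005], 0],
    [[0, 0, -0.0005], 0]
  ]
}}

```text
time: 13.3
position: [0.4922, -0.2062, 0.0465]
tool_rot: [3.126, -0.298, 0.003]
ft_force: [-5.7, 2.3, 14.4]
grip_width: 0.087
```

On the floor at TCP z 0.0465 (expected 0.0466): force rises with no travel. Releasing.

Call:
{"name": "carry_out", "arguments": {
  "motion": [
    [[0, 0, 0.001], 0],
    [[0, 0, 0.001], 0],
    [[0, 0, 0.001], 0],
    [[0, 0, 0.001], 0],
    [[0, 0, 0.001], 0],
    [[0, 0, 0.001], 0]
  ],
  "grip": -0.2
}}

```text
time: 13.9
position: [0.4911, -0.2058, 0.0454]
tool_rot: [-3.127, 0.298, -0.0]
ft_force: [0.3, -0.7, -0.5]
grip_width: 0.541
```

Call:
{"name": "carry_out", "arguments": {
  "motion": [
    [[0, 0, 0.01], 0],
    [[0, 0, 0.03], 0],
    [[0, 0, 0.06], 0],
    [[0, 0, 0.1], 0],
    [[0, 0, 0.14], 0],
    [[0, 0.04, 0.17], 0],
    [[0, 0.09, 0.17], 0],
    [[0, 0.14, 0.17], 0],
    [[0, 0.19, 0.17], 0],
    [[0, 0.24, 0.17], 0],
    [[0, 0.29, 0.17], 0],
    [[0, 0.32, 0.17], 0],
    [[0, 0.32, 0.17], 0],
    [[0, 0.32, 0.17], 0],
    [[0, 0.32, 0.17], 0]
  ]
}}

```text
time: 15.4
position: [0.4914, 0.1124, 0.2157]
tool_rot: [3.126, -0.301, 0.0]
ft_force: [0.3, -0.7, -0.2]
grip_width: 0.6
```

Run:
```python
from h import *
s=shot('scene','s5');t=shot('top','t5');yaw=np.radians(-10.8);X=np.array([np.cos(yaw),np.sin(yaw),0]);Y=np.array([-X[1],X[0],0])
pl=[(-45,-31),(45,-31),(45,-15),(63,-15),(63,9),(45,9),(45,31),(-45,31),(-45,9),(-63,9),(-63,-15),(-45,-15)]
ims=[]
c0=np.array([.4925,-.204,.055])
for d,x0,y0,w,h,f in((s,125,170,115,90,5),(t,390,220,115,100,5)):
    im=cv2.resize(d['pixels'][y0:y0+h,x0:x0+w],(575,300) if 0 else None,fx=f,fy=f,interpolation=cv2.INTER_CUBIC)
    q=(proj(d,[c0+.004*X+a/1e3*Y+[0,0,b/1e3] for a,b in pl])-[x0,y0]+.5)*f-.5
    cv2.polylines(im,[q.astype(np.int32)],True,(0,255,0),1)
    ims.append(im)
im=np.hstack([cv2.copyMakeBorder(i,0,500-i.shape[0],0,0,cv2.BORDER_CONSTANT) for i in ims]);cv2.imwrite('pics/c5.png',cv2.resize(im,(795,346),interpolation=cv2.INTER_AREA))
print(get_state()['ft_force'])
```

```text
[0.50145814 0.01320185 0.05183499]
```

View pics/c5.png

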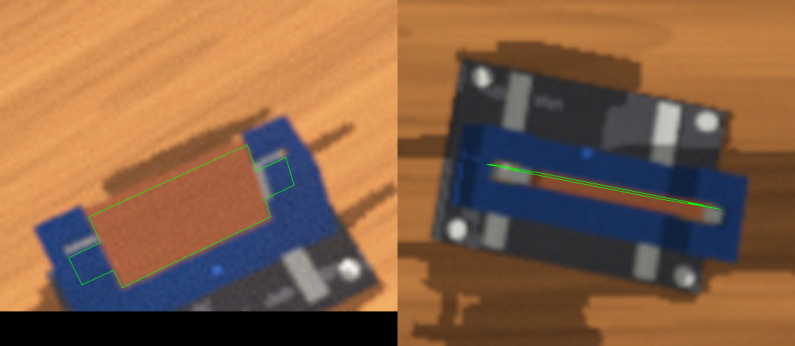

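The picture shows the plate upright between the posts, lower edge on the predicted home outline, both ears in the slots, and the gripper well clear.

```bash
python3 -c "
from bench import ticket; print(ticket.close_job())"
```

```text
the job is handed in; nothing more can be done
None
```

I lifted the larger copper plate from the rack and slid its ears into the two clipped slots of the blue jaw. It went down to the floor, and I released it, backed the arm off and handed the job in at about 15.5 s.

- **Insertion:** The ears met no post top. The clips took a steady push of about 9–13 N. Force rose without further travel at TCP height 0.0465 m, where I expected the floor at 0.0466 m.
- **Peak force:** The highest vertical wrist force I read was about 14 N, or roughly 18 N of push once the plate's weight is added. These are readings at the end of each move, not continuous.
- **Final picture:** The plate stands upright in both slots and agrees with the predicted home outline to about 1 pixel (roughly 2 mm). The arm was clear of everything, with wrist force near zero.
- **Not checked afterwards:** I did not measure the hammer, dolly and jar again, but the arm's path stayed well away from them. No check disagreed.

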